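Fit the keyed spindle into the seed mill and hold it down

ROBOT

A 6-joint arm with a two-finger parallel gripper is mounted at the origin on the work surface. World frame = base frame: x ahead of the robot, y to its left, z up, the work surface at z = 0. Lengths are in m, angles in rad, forces in N, time in s.
With the tool pointing down it reaches from about 0.375 to 0.75 m from the base axis. Payload 9 kg.
Tool frame: the origin (TCP) lies midway between the tips of the shut fingers; the grasp point (between the pads) lies 19 mm behind it; z points along the fingers, y is the line along which they close (so a half turn about z gives the same grasp; the last joint's range is limited). The gripper opens to 85 mm and grips with 20 to 120 N. Pads are 22 mm wide; open, the fingers measure 114 mm over their backs; the gripper's body (76 mm by 85 mm) begins 54 mm behind the grasp point. The pads swing forward as they close: fully open they stand 13 mm farther back than shut.
Start: joints at [1.077, 0.104, 0.097, 1.564, 0, 1.353], TCP at [0.163, 0.577, 0.231] pointing down, gripper open.
Joint ranges: [-2.99, 2.99], [-0.84, 1.86], [-1.1, 1.16], [-1.84, 2.11], [-1.51, 1.56], [-3.14, 3.14]. Speed limits (rad/s): [2.22, 2.22, 2.57, 3.14, 3.14, 3.14].

INTERFACE

Orientations are given as a unit quaternion [x, y, z, w].
In Python, from station import arm gives the robot as it stands.
- The arm moves only by the tool drive_tool, never from a script. Its argument "series" is text: rows parted by semicolons, each of 4 numbers parted by spaces: the shift along the tool's x, y, z in m, then the turn about the tool's z in rad. A call has 1 to 12 rows; each row is the pose to reach, as a shift and turn from the pose commanded when the call began, along the tool's axes at that moment; what a row does not reach only later rows make up. A row lasts 1/12 s, in which the tool goes at most 41.7 mm and 7.16 degrees, less where a joint would pass 70% of its speed; a pose out of reach is approached as far as the arm can. A call with a gripper value outside its range is refused whole. "fingers" is the opening, from -1 (shut) to 1 (fully open), set as the call begins (left out, the last holds). The fingers move at their own pace and stop on an object; "force" is the grip in N (left out, the last holds). Time passes only in rows, so rows that repeat a pose let the fingers close. It gives the time, the measured TCP pose, the force, the opening and the grip force at its end, in the units of the state.
- arm.get_obs(): the state, without advancing time (a new reading comes with each control period).
- arm.grab_frame(name): name is "side" or "top"; returns the picture (480x640x3 uint8, red, green, blue); there is no depth.
- arm.calibration(name): a dict with "vfov" (degrees; the focal length in pixels is half the picture's height over the tangent of half this angle, whatever the lens; pixels are square), "cx", "cy" (the principal point, pixels), "k1" (the pictures are not rectified: a ray, as slopes to the right and down, at radius r is drawn at 1 + k1 r^2 times it, then the intrinsics apply), "T" (4x4, takes a point from camera to world coordinates). Camera axes: x right, y down, z forward; pixel columns grow to the right and rows downward; lengths in m; the calibration is good to about 2 mm. A picture is of the moment at which its call begins. calibration takes no time and is no camera call.
- arm.hand_in(): hands the job in; it is judged then, once.
Trained networks look in the newest picture that a camera, given by its name, has taken for a name from the list of things; names that differ only in an ending like _2 or _b are one class to them, and where a whole thing is asked for, a point or a joint stands for the part that bears it (a point fixed in the world has none). Each returns a list of dicts, best first, with "p" (0 to 1); they miss things now and then, are a little off and sometimes report something else, mostly with a low value. They report only what shows in the picture. A call takes as long as a camera call. They do not tell look-alikes from the thing itself.
- arm.regions_of(thing, camera): "mask" (480x640 bool, what is visible of it) and "extent" ([left, top, right, bottom] in pixels, round what is visible of it).
- arm.tip_of(thing, camera): "location" ([column, row] in pixels: a listed point, or the origin of a listed thing).
The state is a dict: "time_s": time; "joint_pos": joint angles; "qvel": joint speeds; "tau": joint torques, N m; "ee_pos": TCP position; "tool_rot": TCP orientation; "ft_force": force on the tool from outside, world axes, zero at the start; "torque": the same for the moment, N m; "finger_gap": finger opening in m; "grasp_force": force on a finger pad.
Only numpy, scipy, OpenCV 4.12 (cv2) and the standard library are available. Lean on these libraries where they do the work, as an engineer would, in place of code of your own. Each camera call takes 0.05 s, during which the arm holds its last target. There are 200 camera calls.

TASK

Take the grinding spindle out of its wooden rest by its wing knob and fit it into the seed mill: lower the shaft into the hub, turn it until its key drops into the keyway so that the spindle is fully home, then keep pushing until the sprung hub is down at its stop. Finish with the gripper still on the knob, holding it pressed down; do not push the jar, hopper, creamer or cup about.

Things in the scene. Friction and masses are not known exactly. Their poses are not given: they have to be found in the camera images.
- spindle: Loose steel spindle, 170 g, upright. Origin: centre of the underside of its flange (37 mm dia, 6 mm thick upwards); z up along the shaft. Below hangs the shaft, 16 mm dia, 36 mm long, its last 7 mm tapering to 9 mm; the lowest 16 mm are a plain round pilot, above it is the key (key). Above the flange is the knob (knob).
- knob (a point): Point on the spindle's axis, 40 mm above its origin, at which to grip the flat black wing knob: 44 mm along x, 13 mm thick along y, from 13 to 54 mm above the spindle's origin. Grip it across the 13 mm. Axes as the spindle's.
- key (a point): Outer lower end of the spindle's one key, 14 mm from the axis to the spindle's +x and 20 mm below its origin. The key is 5 mm wide and runs from here up to the flange. Axes as the spindle's.
- rest: Fixed wooden block 90 x 90 x 50 mm high, origin at the centre of its underside. The spindle stands in its 32 mm wide, 44 mm deep central hole with the flange on the block's top; spindle key within 0.5 rad of the block's +x.
- mill: Fixed white seed mill with the hopper off, round, 124 mm dia, 102 mm high, origin at the centre of its underside, a steel spout on its -x side (sticks out to 90 mm). On top a raised steel ring 68 mm dia (top 102 mm high, the deck around it 94 mm), and inside the ring (43 mm dia) the dark steel hub, its face 2 mm below the ring.
- socket (a point): Centre of the hub's bore at the hub's top face when not pressed (100 mm above the mill's underside); axes as the mill's. Bore 19 mm wide; one keyway 8.8 mm wide out to 16.6 mm from the axis, in an unknown direction within 0.6 rad of the mill's +x; it does not turn easily (0.8 N m). Until the key finds it, the spindle's origin stays 20 mm above the hub's top; home, it is level with it.
- hub (a joint): How far the sprung hub is pushed down, m: 0 at the top, 0.006 at its stop. It yields from about 3.5 N, and takes about 10 N at the stop; it springs up when not pushed.
- seed_jar: Bystander: glass jar with a wooden lid, 80 mm dia, 115 mm high; origin at the centre of its underside.
- hopper: Bystander: clear open cup-shaped hopper, 104 mm dia, 80 mm high; origin at the centre of its underside.
- creamer: Bystander: white waisted creamer, 72 mm dia, 98 mm high; origin at the centre of its underside.
- cup: Bystander: white cup with a handle on its +y side, 84 mm dia, 62 mm high; origin at the centre of its underside.
Mind the look-alikes: they are no part of the job. Several things have the shape of the spindle; the one meant has the colours described above. Several things look just like the rest: the one meant starts farthest to the robot's left.

How it is judged:
On the way, in this order (a step that is already met when the one before it is completed fails the run):
1. the spindle is lifted clear of its rest (z of spindle in the frame of rest above 0.09 m and contact force between the fingers and spindle above 1 N), for 0.1 s.
2. the shaft's tip is in the mill's hub (horizontal distance between spindle and socket below 0.005 m and z of spindle in the frame of socket below 0.033 m), for 0.05 s.
At the end, for the whole second after the job is handed in: The spindle is upright (within 0.1 rad) and centred in the hub (within 4 mm), key in the keyway with its flange down at least 2.5 mm below the hub's unpressed level, the hub held pushed down at least 4.5 of its 6 mm by the gripper, which still bears on the spindle (over 2 N), everything still (z of spindle in the frame of socket below -0.0025 m and horizontal distance between spindle and socket below 0.004 m and angle between spindle's own z axis and vertical below 0.1 rad and value of joint hub above 0.0045 m and contact force between the fingers and spindle above 2 N and linear speed of spindle below 0.02 m/s); the arm keeps its last pose, push and grip.
It fails at once if the jar, hopper, creamer or cup is pushed more than 30 mm (distance of any of seed_jar, hopper, creamer, cup from where it was at the start of the episode above 0.03 m).
It also fails if it takes over 54 s, if anything falls off the work surface, if the arm or the gripper's body presses on something with over 40 N, if the wrist force passes 120 N, or if a joint passes its speed limit or range.

## Working session

There is one attempt and no reset: what is moved stays moved. The work goes in short steps, Python scripts to look and compute and a tool call to move; the robot and the scene stay as the last step left them, time stands still between calls to the robot, and variables do not carry over. Pictures are saved under pics/ and viewed, at most 10 in all, crops included, and the job is handed in when it is done.

Besides the shell and the picture viewer there is one more tool, called after "Request:" by a JSON object that holds its "op" and its "data", one argument or row to a line. drive_tool: Moves the arm, as the interface text tells. Its arguments: {"type":"object","properties":{"series":{"type":"string"},"fingers":{"type":"number"},"force":{"type":"number"}},"required":["series"]}

```bash
mkdir -p pics
cat > h.py <<'E'
import numpy as np,cv2
from station import arm
def pix2w(cam,uv,z):
    c=arm.calibration(cam);f=240/np.tan(np.radians(c["vfov"])/2)
    d=(np.array(uv,float)-[c["cx"],c["cy"]])/f
    s=d.copy()
    for _ in range(20): s=d/(1+c["k1"]*(s@s))
    T=np.array(c["T"]);r=T[:3,:3]@[s[0],s[1],1];o=T[:3,3]
    return o+r*(z-o[2])/r[2]
def w2pix(cam,p):
    c=arm.calibration(cam);f=240/np.tan(np.radians(c["vfov"])/2)
    q=np.linalg.inv(np.array(c["T"]))@[*p,1];s=q[:2]/q[2]
    return s*(1+c["k1"]*(s@s))*f+[c["cx"],c["cy"]]
E
python3 - <<'E'
from h import *
for c in("top","side"):
    cv2.imwrite(f"pics/{c}0.png",arm.grab_frame(c)[:,:,::-1])
    print(c,np.round(arm.calibration(c)["T"],3).tolist(),arm.calibration(c)["vfov"])
    for t in("spindle","knob","key","rest","mill","socket"):
        zz=dict(spindle=.05,knob=.09,key=.03,rest=0,mill=0,socket=.1)[t]
        for d in arm.tip_of(t,c): print(t,np.round(d["location"],1),round(d["p"],2),np.round(pix2w(c,d["location"],zz),3))
print(arm.get_obs())
E
```

```text
top [[0.015, -0.981, 0.194, 0.35], [-1.0, -0.01, 0.025, -0.023], [-0.023, -0.194, -0.981, 0.945], [0.0, 0.0, 0.0, 1.0]] 55.27755789145092
spindle [236.5 271.6] 0.83 [0.464 0.166 0.05 ]
spindle [284.5 289.6] 0.66 [0.43  0.069 0.05 ]
spindle [224.4 326.5] 0.53 [0.356 0.185 0.05 ]
knob [230.8 262.6] 0.84 [0.476 0.169 0.09 ]
knob [227.1 324. ] 0.73 [0.361 0.17  0.09 ]
knob [283.5 287.6] 0.68 [0.43  0.067 0.09 ]
knob [507.1 243.7] 0.57 [ 0.518 -0.357  0.09 ]
key [231.7 332.8] 0.83 [0.345 0.174 0.03 ]
key [232.4 266.9] 0.68 [0.476 0.179 0.03 ]
key [286.8 281.1] 0.6 [0.449 0.067 0.03 ]
rest [310.4 240.6] 0.96 [0.538 0.023 0.   ]
rest [239.4 273.6] 0.91 [0.466 0.17  0.   ]
mill [426.  224.4] 0.73 [ 0.576 -0.221  0.   ]
socket [440.  213.1] 0.77 [ 0.574 -0.227  0.1  ]
side [[-0.999, -0.016, 0.04, 0.499], [-0.041, 0.653, -0.756, 0.842], [-0.014, -0.757, -0.653, 0.806], [0.0, 0.0, 0.0, 1.0]] 53.06056949335697
spindle [403.6 312.6] 0.73 [0.371 0.186 0.05 ]
spindle [372.4 279.8] 0.72 [0.432 0.093 0.05 ]
spindle [355.2 309.7] 0.67 [0.471 0.181 0.05 ]
knob [372.6 264.3] 0.85 [0.434 0.085 0.09 ]
kno
[... 542 characters left out ...]
: 0.7, 'joint_pos': array([ 1.07731296e+00,  1.04083277e-01,  9.73100788e-02,  1.56392574e+00,
       -1.37381651e-05,  1.35308988e+00]), 'qvel': array([-1.81887587e-03,  3.27343573e-04,  7.32940153e-04, -9.26971505e-05,
        1.12994977e-04,  9.76823970e-04]), 'tau': array([ 1.58919640e-03, -5.56638443e+01,  5.03671861e+01,  1.22303438e-03,
       -3.69655054e-04, -2.43181816e-06]), 'ee_pos': array([0.16338683, 0.57734999, 0.23134603]), 'tool_rot': array([1.37451925e-01, 9.90508438e-01, 4.32561287e-05, 2.33920389e-05]), 'ft_force': array([ 0.86985351,  0.33602903, -0.65976534]), 'torque': array([ 0.01144547, -0.00740937, -0.02681686]), 'grasp_force': 0.0, 'finger_gap': 0.0851318727576352}
```

View pics/top0.png

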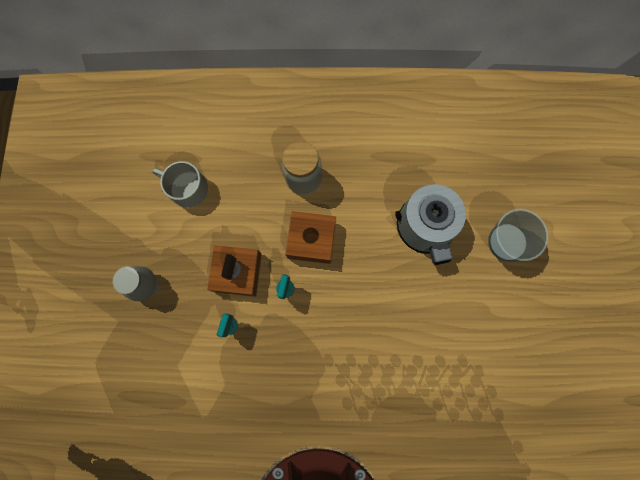

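View pics/side0.png

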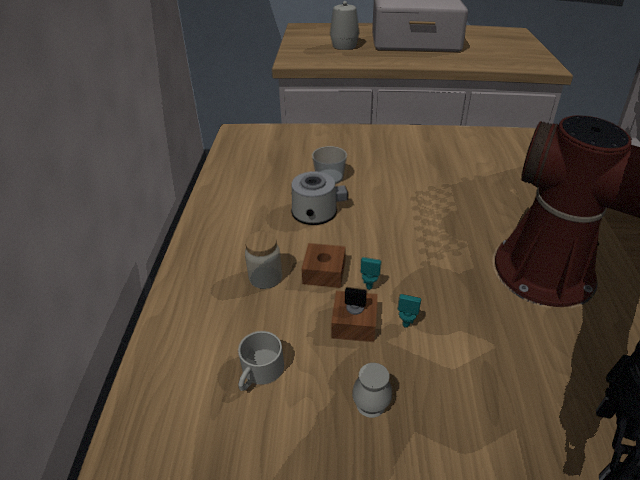

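The top view shows the black-knobbed spindle in the left rest at about (232,268). The teal decoys are at (228,325) and (285,287), the mill hub is at (436,211), and the mill's spout points to (440,256). The side view agrees with this. Next I'll zoom in to find the orientations.

Run:
```python
from h import *
im=cv2.imread("pics/top0.png");s=cv2.imread("pics/side0.png")
f=lambda i,x,y,w:cv2.resize(i[y-w:y+w,x-w:x+w],(390,290 if 0 else 390),interpolation=cv2.INTER_CUBIC)
a=np.hstack([f(im,234,270,32),f(im,434,216,40)])
cv2.imwrite("pics/z.png",a)
b=np.hstack([f(s,355,308,32),f(s,316,190,32)]);cv2.imwrite("pics/zs.png",b)
for c in("top","side"):
  for t in("rest","mill","knob","hub"):
    for d in arm.regions_of(t,c):
      m=d["mask"];r=cv2.minAreaRect(np.argwhere(m)[:,::-1].astype(np.float32))
      print(c,t,round(d["p"],2),m.sum(),np.round(d["extent"]),np.round(cv2.boxPoints(r),1).tolist())
```

```text
top rest 0.79 2105 [290. 212. 333. 266.] [[284.79998779296875, 258.0], [290.70001220703125, 210.60000610351562], [335.6000061035156, 216.1999969482422], [329.70001220703125, 263.6000061035156]]
top mill 0.94 3767 [397. 182. 463. 265.] [[385.5, 229.89999389648438], [425.20001220703125, 171.6999969482422], [482.79998779296875, 211.0], [443.1000061035156, 269.20001220703125]]
top knob 0.86 330 [276. 277. 291. 299.] [[276.0, 275.0], [293.0, 275.0], [293.0, 298.0], [276.0, 298.0]]
top knob 0.76 330 [219. 312. 239. 337.] [[215.39999389648438, 334.79998779296875], [222.89999389648438, 312.29998779296875], [239.10000610351562, 317.70001220703125], [231.60000610351562, 340.20001220703125]]
top knob 0.74 332 [224. 255. 242. 279.] [[222.0, 255.0], [240.0, 255.0], [240.0, 278.0], [222.0, 278.0]]
top hub 0.76 362 [425. 203. 448. 224.] [[426.0, 201.0], [447.0, 201.0], [447.0, 222.0], [426.0, 222.0]]
side rest 0.78 1745 [332. 288. 377. 342.] [[329.79998779296875, 338.6000061035156], [334.6000061035156, 289.20001220703125], [378.79998779296875, 293.5], [374.0, 342.8999938964844]]
side rest 0.73 1630
[... 313 characters left out ...]
21. 329.] [[393.6000061035156, 325.29998779296875], [399.0, 293.0], [421.20001220703125, 296.70001220703125], [415.79998779296875, 329.0]]
side knob 0.8 509 [361. 255. 385. 291.] [[357.20001220703125, 286.79998779296875], [360.29998779296875, 255.5], [382.3999938964844, 257.70001220703125], [379.29998779296875, 289.0]]
side knob 0.71 515 [345. 288. 368. 314.] [[345.0, 287.0], [367.0, 287.0], [367.0, 314.0], [345.0, 314.0]]
side knob 0.17 2235 [291. 174. 350. 223.] [[286.8999938964844, 219.60000610351562], [295.3999938964844, 168.6999969482422], [351.0, 178.0], [342.5, 228.89999389648438]]
side hub 0.64 104 [305. 180. 320. 184.] [[305.0, 177.0], [320.0, 177.0], [320.0, 184.0], [305.0, 184.0]]
```

View pics/z.png

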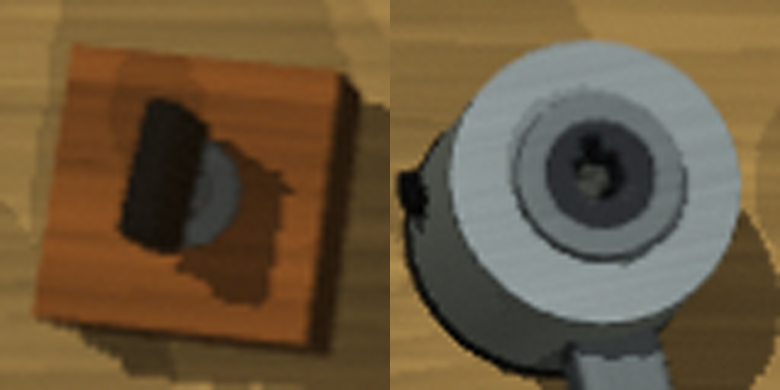

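View pics/zs.png

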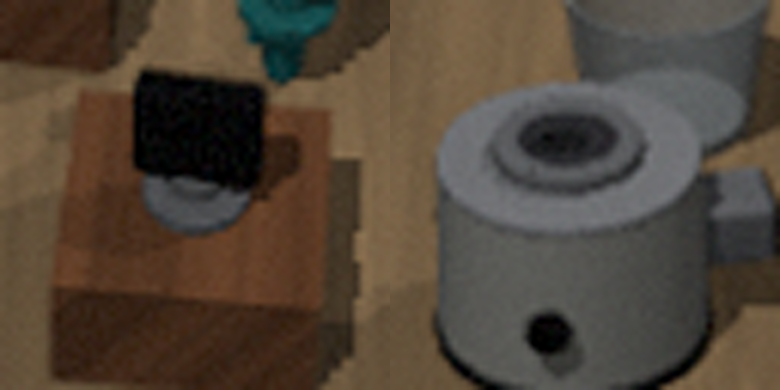

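The rest crop shows the knob wing running from lower-left (122,232) to upper-left (150,98). The hub crop shows the keyway pointing up and slightly left from the bore, toward about (590,140), with the spout at the bottom right. I'll rectify both crops to measure the angles.

```bash
cat >> h.py <<'E'
def rect(im,cam,c,z,half=.05,n=390):
    # rows: +x up, cols: -y right
    g=np.linspace(half,-half,n);mx=np.zeros((n,n),np.float32);my=mx.copy()
    for i,a in enumerate(g):
        for j,b in enumerate(g):
            mx[i,j],my[i,j]=w2pix(cam,(c[0]+a,c[1]+b,z))
    return cv2.remap(im,mx,my,cv2.INTER_CUBIC)
E
python3 - <<'E'
from h import *
im=cv2.imread("pics/top0.png")
k=rect(im,"top",(.47,.168),.104,.04);h=rect(im,"top",(.574,-.227),.1,.028)
h=np.clip(h.astype(float)*2,0,255).astype(np.uint8)
for a in(k,h):
  for q in range(0,390,39): a[q,:4]=a[:4,q]=(0,0,255)
cv2.imwrite("pics/r.png",np.hstack([k,h]))
# rest top corners & hub ellipse
s=390/64
for p in((75,45),(340,75),(310,347),(38,318)): print("rest corner",np.round(pix2w("top",(202+p[0]/s,238+p[1]/s),.05),4))
print("spout",pix2w("top",(394+(625-390)/4.875,176+358/4.875),.08))
E
```

```text
Traceback (most recent call last):
  File "h.py", line 19, in rect
    mx[i,j],my[i,j]=w2pix(cam,(c[0]+a,c[1]+b,z))
                    ~~~~~^^^^^^^^^^^^^^^^^^^^^^^
  File "h.py", line 11, in w2pix
    c=arm.calibration(cam);f=240/np.tan(np.radians(c["vfov"])/2)
ValueError: time passes only in moves, steps and waits
```

Too many calibration calls, so I'll cache them.

```bash
sed -i 's/arm\.calibration(cam)/cal(cam)/; s/^from station import arm/from station import arm\nfrom functools import lru_cache\n@lru_cache(None)\ndef cal(cam): return arm.calibration(cam)/' h.py
python3 - <<'E'
from h import *
im=cv2.imread("pics/top0.png")
k=rect(im,"top",(.47,.168),.104,.04);h=rect(im,"top",(.574,-.227),.1,.028)
h=np.clip(h.astype(float)*2,0,255).astype(np.uint8)
for a in(k,h):
  for q in range(0,390,39): a[q,:4]=a[:4,q]=(0,0,255)
cv2.imwrite("pics/r.png",np.hstack([k,h]))
s=390/64
for p in((75,45),(340,75),(310,347),(38,318)): print("rest corner",np.round(pix2w("top",(202+p[0]/s,238+p[1]/s),.05),4))
print("spout",pix2w("top",(394+(625-390)/4.875,176+358/4.875),.08))
print(arm.get_obs()["time_s"])
E
```

```text
rest corner [0.5164 0.2136 0.05  ]
rest corner [0.5074 0.1252 0.05  ]
rest corner [0.4185 0.1313 0.05  ]
rest corner [0.4264 0.2205 0.05  ]
spout [ 0.50751488 -0.23388545  0.08      ]
1.1
```

View pics/r.png

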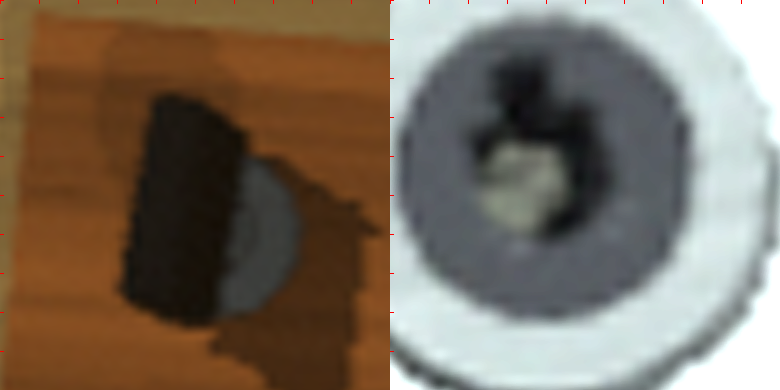

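Request:
{"op": "drive_tool", "data": {
  "series": "-0.034 -0.025 0 -0.01; -0.067 -0.051 0 -0.02; -0.1 -0.076 0 -0.03; -0.135 -0.102 0 -0.04; -0.17 -0.127 0 -0.05; -0.2 -0.152 0 -0.06; -0.236 -0.178 0 -0.07; -0.27 -0.203 0 -0.08; -0.304 -0.229 0 -0.09; -0.338 -0.254 0 -0.1; -0.372 -0.28 0 -0.11; -0.405 -0.305 0 -0.12",
  "fingers": 1,
  "force": 40
}}

```text
time_s: 2.1
ee_pos: [0.4667, 0.1773, 0.2316]
tool_rot: [0.078, 0.997, 0.0, 0.0]
ft_force: [1.5, 0.4, -0.2]
finger_gap: 0.0854
grasp_force: 0.0
```

Run:
```python
from h import *
s=390/64
r=pix2w("top",(202+242/s,238+190/s),.056);print("flange right edge",r)
c=lambda p:pix2w("top",(202+p[0]/s,238+p[1]/s),.104)
print([np.round(c(p),4) for p in((150,98),(122,232),(207,120),(185,250))])
S=cv2.imread("pics/side0.png");
# side hub/ring: fit using rim ellipse in dark hub crop, and knob top corners
t=390/64
d=lambda p,z:np.round(pix2w("side",(323+p[0]/t,276+p[1]/t),z),4)
print("knob side top",d((138,72),.104),d((265,85),.104),"flange bottom",d((197,235),.05))
e=lambda p,z:np.round(pix2w("side",(284+(p[0]-390)/t,158+p[1]/t),z),4)
print("hub side",e((515,137),.1),e((618,137),.1),e((567,112),.1),e((567,165),.1))
o=arm.get_obs();print(o["time_s"],o["ee_pos"],o["tool_rot"],o["joint_pos"])
```

```text
flange right edge [0.46825275 0.1545236  0.056     ]
[array([0.49  , 0.1749, 0.104 ]), array([0.4484, 0.1813, 0.104 ]), array([0.4833, 0.1568, 0.104 ]), array([0.4432, 0.1616, 0.104 ])]
knob side top [0.4915 0.1702 0.104 ] [0.4497 0.1751 0.104 ] flange bottom [0.4705 0.1939 0.05  ]
hub side [ 0.6024 -0.222   0.1   ] [ 0.5576 -0.2228  0.1   ] [ 0.5809 -0.2422  0.1   ] [ 0.5785 -0.2007  0.1   ]
2.1 [0.46670645 0.1773184  0.23159612] [7.76247425e-02 9.96982556e-01 1.39022793e-04 4.04641339e-04] [ 1.00415142e-01 -2.04918758e-01 -2.01741363e-01  1.57312798e+00
  1.30259718e-04  2.55821033e-01]
```

Request:
{"op": "drive_tool", "data": {
  "series": "0 0 0 0; 0 0 0.03 0; 0 0 0.06 0; 0 0 0.09 0; 0 0 0.11 0; 0 0 0.13 0; 0 0 0.145 0; 0 0 0.155 0; 0 0 0.161 0; 0 0 0.161 0; 0 0 0.161 0"
}}

```text
time_s: 3.02
ee_pos: [0.4661, 0.1793, 0.0709]
tool_rot: [0.078, 0.997, 0.0, 0.0]
ft_force: [0.1, 0.4, 0.4]
finger_gap: 0.0855
grasp_force: 0.0
```

Request:
{"op": "drive_tool", "data": {
  "series": "0 0 0 0; 0 0 0 0; 0 0 0 0; 0 0 0 0; 0 0 0 0; 0 0 0 0; 0 0 0 0; 0 0 0 0; 0 0 0 0; 0 0 0 0; 0 0 0 0; 0 0 0 0",
  "fingers": -1,
  "force": 60
}}

```text
time_s: 4.02
ee_pos: [0.4659, 0.1792, 0.0705]
tool_rot: [0.078, 0.997, 0.0, 0.0]
ft_force: [0.1, -0.7, 3.6]
finger_gap: 0.0117
grasp_force: 60.8
```

Request:
{"op": "drive_tool", "data": {
  "series": "0 0 -0.005 0; 0 0 -0.015 0; 0 0 -0.03 0; 0 0 -0.05 0; 0 0 -0.07 0; 0 0 -0.09 0; 0 0 -0.11 0; 0 0 -0.13 0; 0 0 -0.14 0; 0 0 -0.14 0; 0 0 -0.14 0"
}}

```text
time_s: 4.93
ee_pos: [0.4659, 0.1793, 0.2103]
tool_rot: [0.078, 0.997, 0.0, 0.0]
ft_force: [0.3, -0.3, -2.2]
finger_gap: 0.0123
grasp_force: 60.2
```

Run:
```python
from h import *
o=arm.get_obs();print(o["time_s"],o["ee_pos"],o["tool_rot"],o["ft_force"],o["finger_gap"],o["grasp_force"])
T=o["ee_pos"];V=[]
for c in("top","side"):
    im=arm.grab_frame(c)[:,:,::-1];x,y=w2pix(c,T).astype(int)
    V.append(cv2.resize(im[y-45:y+45,x-45:x+45],(390,390),interpolation=cv2.INTER_CUBIC));print(c,x-45,y-45)
    for t,dz in(("spindle",-.021),("knob",.019),("key",-.04)):
        for d in arm.tip_of(t,c): print(t,np.round(d["location"],1),round(d["p"],2),np.round(pix2w(c,d["location"],T[2]+dz)-T,4))
cv2.imwrite("pics/g.png",np.hstack(V))
```

```text
4.9333 [0.46593597 0.17928554 0.21025309] [7.78127438e-02 9.96967965e-01 9.92213995e-05 2.11523426e-04] [ 0.34209203 -0.33621061 -2.2340247 ] 0.012267313186305305 60.15579342842102
top 163 212
spindle [224.8 327.5] 0.77 [-0.1122 -0.0277 -0.021 ]
spindle [288.7 287.9] 0.65 [-0.0456 -0.1311 -0.021 ]
spindle [215.1 259.1] 0.38 [ 0.001  -0.0053 -0.021 ]
knob [282.9 286. ] 0.62 [-0.0465 -0.1257  0.019 ]
knob [226.2 322.6] 0.57 [-0.1049 -0.0388  0.019 ]
knob [215.5 259.4] 0.46 [-0.0057 -0.0164  0.019 ]
knob [208.9 254.1] 0.42 [ 0.0028 -0.0052  0.019 ]
key [233.6 327.9] 0.75 [-0.1125 -0.0383 -0.04  ]
key [288.8 283.3] 0.59 [-0.036  -0.1293 -0.04  ]
key [216.2 253. ] 0.55 [ 0.0147 -0.0017 -0.04  ]
side 315 206
spindle [406.  311.9] 0.91 [-0.0756  0.1262 -0.021 ]
spindle [371.2 278.3] 0.9 [-0.0195  0.0477 -0.021 ]
spindle [355.3 259. ] 0.83 [ 0.0088 -0.0029 -0.021 ]
knob [410.4 299.3] 0.88 [-0.0779  0.134   0.019 ]
knob [369.8 263.5] 0.71 [-0.0148  0.0512  0.019 ]
knob [358.6 243.5] 0.7 [ 0.004  -0.0015  0.019 ]
key [346.1 267.3] 0.77 [ 0.0258  0.0003 -0.04  ]
key [363.1 284.4] 0.55 [-0.0057  0.0449 -0.04  ]
```

View pics/g.png

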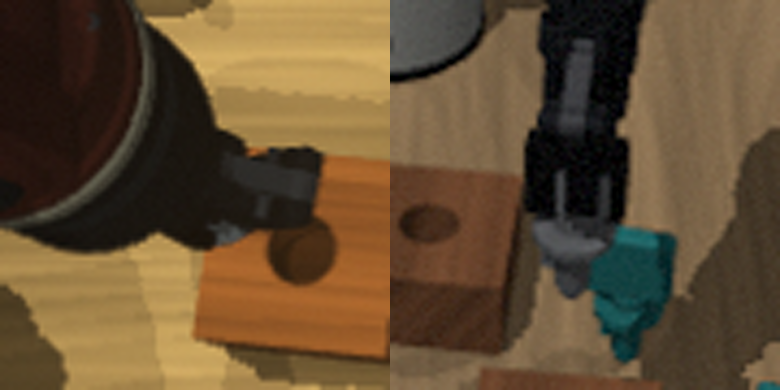

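The spindle is held with its flange visible at about (574,240) in the side crop and its shaft tip at (572,296). The original rest is now empty.

Run:
```python
from h import *
T=arm.get_obs()["ee_pos"];f=lambda p,dz:np.round(pix2w("side",(315+(p[0]-390)/4.3333,206+p[1]/4.3333),T[2]+dz)-T,4)
print("tip",f((572,292),-.057),"flange",f((533,235),-.018),f((615,237),-.018),"TCP pix crop",(w2pix("side",T)-[315,206])*4.3333+[390,0],(w2pix("side",T+[0,0,-.057])-[315,206])*4.3333+[390,0])
```

```text
tip [ 0.0048 -0.0014 -0.057 ] flange [ 0.023   0.0037 -0.018 ] [-0.0124  0.004  -0.018 ] TCP pix crop [587.66971326 199.24338035] [582.87453891 294.34909455]
```

Request:
{"op": "drive_tool", "data": {
  "series": "-0.005 -0.011 0 -0.01; -0.014 -0.032 0 -0.03; -0.03 -0.067 0 -0.07; -0.046 -0.102 0 -0.11; -0.062 -0.138 0 -0.15; -0.078 -0.174 0 -0.19; -0.094 -0.21 0 -0.23; -0.11 -0.246 0 -0.27; -0.126 -0.282 0 -0.31; -0.142 -0.318 0 -0.35; -0.156 -0.35 0 -0.39; -0.169 -0.38 0 -0.415"
}}

```text
time_s: 6.33
ee_pos: [0.5738, -0.2247, 0.2098]
tool_rot: [-0.13, 0.992, 0.0, -0.0]
ft_force: [-0.4, -0.2, -0.6]
finger_gap: 0.0117
grasp_force: 60.1
```

Request:
{"op": "drive_tool", "data": {
  "series": "0 0 0 0; 0 0 0 0; 0 0 0 0; 0 0 0 0"
}}

```text
time_s: 6.67
ee_pos: [0.5737, -0.2213, 0.2104]
tool_rot: [-0.13, 0.992, 0.0, 0.0]
ft_force: [-0.2, 0.0, -1.0]
finger_gap: 0.012
grasp_force: 60.2
```

Run:
```python
from h import *
o=arm.get_obs();T=o["ee_pos"];q=o["tool_rot"]
yaw=2*np.arctan2(q[1],q[0])-np.pi
print(o["time_s"],T,"spindle yaw",yaw,o["ft_force"],o["torque"],o["joint_pos"])
for c in("top","side"):
    im=arm.grab_frame(c)[:,:,::-1];cv2.imwrite(f"pics/m_{c}.png",im)
    for t,z in(("spindle",T[2]-.021),("key",T[2]-.041),("socket",.1)):
        for d in arm.tip_of(t,c):
            w=pix2w(c,d["location"],z)
            if np.hypot(*(w-T)[:2])<.06: print(c,t,np.round(d["location"],1),round(d["p"],2),np.round(w,4),np.round(w-T,4))
s=cv2.imread("pics/m_side.png");x,y=w2pix("side",T-[0,0,.06]).astype(int);print(x-40,y-40)
t=cv2.imread("pics/m_top.png");u,v=w2pix("top",T-[0,0,.06]).astype(int);print(u-40,v-40)
f=lambda i,x,y:cv2.resize(i[y-40:y+40,x-40:x+40],(400,400),interpolation=cv2.INTER_CUBIC)
cv2.imwrite("pics/m.png",np.clip(np.hstack([f(s,x,y),f(t,u,v)])*1.6,0,255))
```

```text
6.6667 [ 0.5736902  -0.22130932  0.21035989] spindle yaw 0.25996738937855035 [-0.15508615  0.03399268 -1.0216728 ] [ 0.03362039 -0.03669843  0.03542772] [-5.80697695e-01  1.46660469e-01  1.05082631e-01  1.52946888e+00
  3.24332317e-04 -8.40665125e-01]
side spindle [308.8 152. ] 0.52 [ 0.5878 -0.2171  0.1894] [ 0.0141  0.0042 -0.021 ]
side key [307.5 158.3] 0.68 [ 0.5919 -0.2197  0.1694] [ 0.0182  0.0016 -0.041 ]
side socket [316.4 182.2] 0.66 [ 0.5705 -0.2144  0.1   ] [-0.0032  0.0069 -0.1104]
274 124
403 166[ WARN:0@2.849] global loadsave.cpp:1063 imwrite_ Unsupported depth image for selected encoder is fallbacked to CV_8U.
```

View pics/m.png

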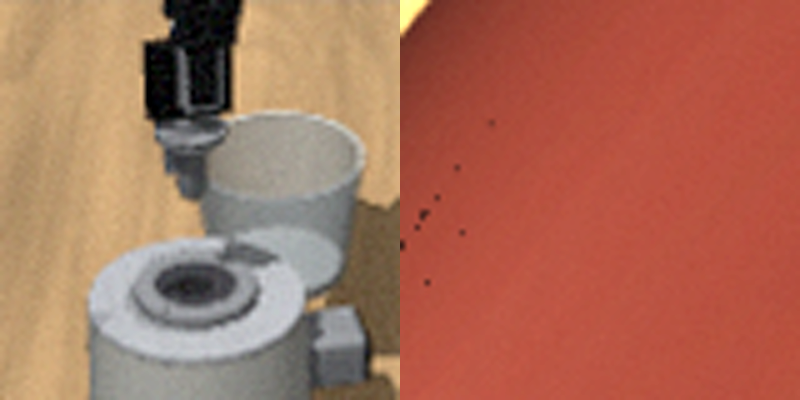

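The side crop shows the hub centre at about (193,283), the flange centre at (192,131) and the shaft tip at (190,196). The top view is blocked by the arm.

Run:
```python
from h import *
T=arm.get_obs()["ee_pos"];f=lambda p,z:np.round(pix2w("side",(274+p[0]/5,124+p[1]/5),z),4)
print("hub",f((193,284),.1),"ring out",f((131,288),.102),f((260,292),.102),"flange",f((153,133),T[2]-.018),f((231,133),T[2]-.018),"tip",f((190,196),T[2]-.057))
for s in ([.579,-.2215],): print("pred hub px",(w2pix("side",[*s,.1])-[274,124])*5, "pred tip", (w2pix("side",[T[0]+.0048,T[1]+.0013,T[2]-.057])-[274,124])*5)
```

```text
hub [ 0.5809 -0.2208  0.1   ] ring out [ 0.6131 -0.2134  0.102 ] [ 0.545  -0.2109  0.102 ] flange [ 0.5984 -0.2186  0.1924] [ 0.559  -0.2192  0.1924] tip [ 0.581  -0.222   0.1534]
pred hub px [196.57834381 283.33499982] pred tip [194.48937294 197.30663852]
```

Alignment agrees to within about 1 mm, so I'm lowering the tip into the bore.

Request:
{"op": "drive_tool", "data": {
  "series": "0 0 0.015 0; 0 0 0.03 0; 0 0 0.042 0; 0 0 0.048 0; 0 0 0.051 0; 0 0 0.054 0; 0 0 0.057 0; 0 0 0.06 0; 0 0 0.062 0; 0 0 0.062 0; 0 0 0.062 0"
}}

```text
time_s: 7.98
ee_pos: [0.5738, -0.2224, 0.1484]
tool_rot: [-0.129, 0.992, 0.0, 0.0]
ft_force: [-0.6, -0.2, -1.9]
finger_gap: 0.0122
grasp_force: 60.2
```

Request:
{"op": "drive_tool", "data": {
  "series": "0 0 0.002 0; 0 0 0.004 0; 0 0 0.006 0; 0 0 0.007 0; 0 0 0.008 0; 0 0 0.009 0; 0 0 0.01 0; 0 0 0.011 0; 0 0 0.011 0; 0 0 0.011 0"
}}

```text
time_s: 8.82
ee_pos: [0.5737, -0.2223, 0.1371]
tool_rot: [-0.129, 0.992, 0.0, -0.0]
ft_force: [-0.1, 0.3, -2.0]
finger_gap: 0.0123
grasp_force: 60.3
```

Request:
{"op": "drive_tool", "data": {
  "series": "0 0 0.002 0; 0 0 0.004 0; 0 0 0.006 0; 0 0 0.008 0; 0 0 0.01 0; 0 0 0.012 0; 0 0 0.013 0; 0 0 0.013 0; 0 0 0.013 0"
}}

```text
time_s: 9.57
ee_pos: [0.5736, -0.2224, 0.1241]
tool_rot: [-0.129, 0.992, 0.0, -0.0]
ft_force: [0.3, 1.3, -1.5]
finger_gap: 0.0118
grasp_force: 60.2
```

Request:
{"op": "drive_tool", "data": {
  "series": "0 0 0.001 0; 0 0 0.002 0; 0 0 0.003 0; 0 0 0.004 0; 0 0 0.005 0; 0 0 0.006 0; 0 0 0.007 0; 0 0 0.008 0; 0 0 0.008 0"
}}

```text
time_s: 10.32
ee_pos: [0.5739, -0.2224, 0.1165]
tool_rot: [-0.129, 0.992, -0.0, 0.0]
ft_force: [-1.5, 1.7, 4.5]
finger_gap: 0.0124
grasp_force: 61.1
```

Request:
{"op": "drive_tool", "data": {
  "series": "0 0 0.001 0; 0 0 0.0015 0; 0 0 0.002 0; 0 0 0.0025 0; 0 0 0.003 0; 0 0 0.003 0; 0 0 0.003 0"
}}

```text
time_s: 10.9
ee_pos: [0.574, -0.2225, 0.1145]
tool_rot: [-0.129, 0.992, -0.0, 0.0]
ft_force: [-3.4, 2.0, 10.4]
finger_gap: 0.0123
grasp_force: 62.0
```

Request:
{"op": "drive_tool", "data": {
  "series": "0 0 0.001 0; 0 0 0.001 0; 0 0 0.001 0; 0 0 0.001 0; 0 0 0.001 0; 0 0 0.001 0"
}}

```text
time_s: 11.4
ee_pos: [0.5742, -0.2226, 0.1144]
tool_rot: [-0.129, 0.992, -0.001, 0.001]
ft_force: [-4.9, 3.8, 15.4]
finger_gap: 0.0122
grasp_force: 62.9
```

Run:
```python
from h import *
o=arm.get_obs();T=o["ee_pos"];print(o["time_s"],T,o["ft_force"],o["torque"])
i=arm.grab_frame("side")[:,:,::-1];x,y=w2pix("side",[.58,-.22,.1]).astype(int)
cv2.imwrite("pics/f.png",np.clip(cv2.resize(i[y-35:y+35,x-35:x+35],(560,560),interpolation=cv2.INTER_CUBIC)*1.6,0,255).astype(np.uint8))
```

```text
11.4 [ 0.57417209 -0.22261229  0.11440795] [-4.89848679  3.77494594 15.43767158] [ 1.09118916  1.26230788 -0.02451244]
```

View pics/f.png

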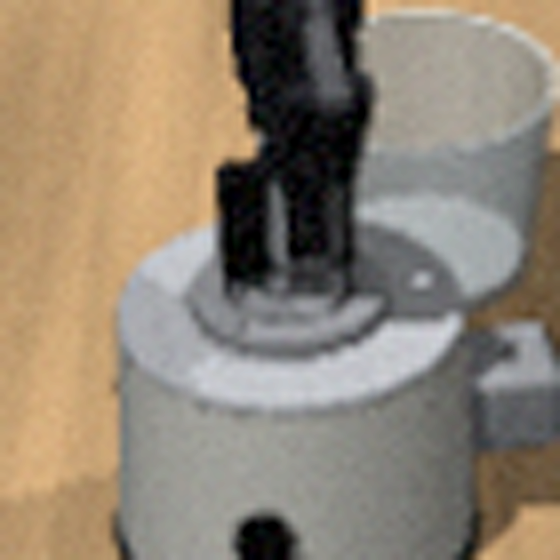

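The flange sits down inside the ring at about (290,310). The last 1 mm of push added 5 N and almost no travel, so the hub is at its stop.

```bash
python3 -c "
from station import arm
print(arm.hand_in())"
```

```text
the job is handed in; nothing more can be done
None
```

The spindle is in the mill with its key in the keyway, and the gripper is still on the knob pressing the hub against its stop with about 15 N. I handed the job in at about 11.4 s, but the hand-in returned no verdict.

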